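# Aim the positioning light and clamp it

## Task

Turn the two screws of the positioning light (black swings its mirror head, blue tips the mirror) until its red spot sits inside the yellow ring on the pattern board, wholly within the ring's dark middle. Then swing the red-balled clamp lever fully over, to the pattern board's side, to lock the setting, and leave the other things on the bench where they are.

Things in the scene. Friction and masses are not known exactly. Their poses are not given: they have to be found in the camera images.
- left_grip (a point): Middle of the left screw's round black knob, 40 mm across, 40 mm long (20 mm to its flat outer face), on a thin stem; 46 mm off the fixed green gearbox, 163 mm above the bench. z: outward along the screw axis, 35 degrees from vertical, leaning away from the pattern board; y: to the light's left. The frame does not turn with the knob, which can be gripped at any angle about its axis.
- right_grip (a point): The same for the right screw, whose knob is blue; it stands 46 mm off the leaning aluminium plate of the turning head, on the head's upright axis (x = y = 0 of the light, 200 mm high), about 120 mm to the right of the black knob. It leans like the left one, but swings round with the head (about 9 degrees per rad of the left screw).
- screw_left (a joint): Turn of the left (black) screw in rad, positive clockwise as seen from its outer face; -2.2 to 2.2, starts near 0. It swings the head, and so the red spot, about the light's upright axis (its origin): 0.15 rad per rad; clockwise swings the spot towards the light's -y, counter-clockwise towards its +y. Stiff (about 0.1 N m); stays where it is left.
- screw_right (a joint): Turn of the right (blue) screw in rad, positive clockwise as seen from its outer face; -2.2 to 2.2, starts near 0. It tips the mirror: clockwise moves the red spot straight outward from the light's upright axis, 25 mm per rad; counter-clockwise draws it in. Stiff (about 0.05 N m); stays where it is left.
- light: Positioning light, fixed: green base 130 (x) x 340 (y) x 15 mm, from 150 mm left (+y) to 190 mm right of the origin; at its left a gearbox with the black screw, in its middle a turning head with lamp, mirror and blue screw, at its right the clamp lever. Origin on the bench, on the head's upright axis; x towards the pattern board, y left as seen facing the board. Its top is about 225 mm high.
- spot (a point): Centre of the bright red spot, 12 mm across, that the mirror throws on the pattern board (light only, nothing to touch).
- ring_yellow: Yellow ring printed on the pattern board, 32 mm outer and 22 mm inner diameter, dark inside; origin at its centre. The target.
- ring_white: White ring of the same size, not the target.
- ring_blue: Blue ring of the same size, not the target.
- ring_green: Green ring of the same size, not the target.
- board: Grey pattern board, 130 x 150 x 4 mm, fixed to the bench in front of the mirror, its centre about 190 mm along x from the light's origin, with the four rings in its four quarters; origin under its centre.
- clamp (a joint): Angle of the clamp lever in rad: 0 unclamped (leaning away from the pattern board), 1.0 clamped (leaning to the pattern board's side, at its stop). It stays where it is left and moves with about 1 N at its ball; it swings in the light's x-z plane.
- clamp_tip (a point): Centre of the red ball, 26 mm across, at the end of the clamp lever (thin steel rod) at the right end of the light's base. The ball is 90 mm from the pivot and about 116 mm above the bench at either end of its swing.
- clamp_pivot (a point): Pivot of the clamp lever, 37 mm above the bench; fixed to the light, with the light's axes. At joint value q the ball lies 90 mm x sin(q - 0.5) along x and 90 mm x cos(q - 0.5) above it.
- last_a: Bystander: wooden shoe last on a black sole, 240 x 75 x 98 mm high
- last_b: Bystander: second wooden shoe last on a black sole, 240 x 75 x 98 mm high
- tin: Bystander: flat dark polish tin, 76 mm across, 35 mm high, near the pattern board
- jar: Bystander: amber jar with lid, 64 mm across, 100 mm high, near the pattern board
- brush: Bystander: brush lying behind the light
- hammer: Bystander: hammer lying on the bench
- driver: Bystander: screwdriver lying on the bench
- soles: Bystander: stack of six black rubber soles, about 190 x 90 x 36 mm high

How it is judged:
By the outcome, as a careful person would: the job done as asked, in the order asked, and still so for the second after the job is handed in, with the robot touching nothing.
It also fails if it takes over 50 s, if anything falls off the work surface, if the arm or the gripper's body presses on something with over 40 N, if the wrist force passes 120 N, or if a joint passes its speed limit or range.

## Robot

A 6-joint arm with a two-finger parallel gripper is mounted at the origin on the work surface. World frame = base frame: x ahead of the robot, y to its left, z up, the work surface at z = 0. Lengths are in mm, angles in rad, forces in N, time in s.
With the tool pointing down it reaches from about 325 to 925 mm from the base axis. Payload 3.1 kg.
Tool frame: the origin (TCP) lies midway between the tips of the shut fingers; the grasp point (between the pads) lies 19 mm behind it; z points along the fingers, y is the line along which they close (so a half turn about z gives the same grasp; the last joint's range is limited). The gripper opens to 85 mm and grips with 20 to 120 N. Pads are 22 mm wide; open, the fingers measure 114 mm over their backs; the gripper's body (76 mm by 85 mm) begins 54 mm behind the grasp point. The pads swing forward as they close: fully open they stand 13 mm farther back than shut.
Start: joints at [-1.442, 0.217, 1.613, -0, 1.311, -0.112], TCP at [149.071, -606.974, 231.3] pointing down, gripper open.
Joint ranges: [-2.75, 2.75], [-0.78, 2.1], [0.31, 2.55], [-1.13, 4.27], [0.13, 2.63], [-2.58, 2.58]. Speed limits (rad/s): [2.79, 2.79, 3.14, 3.14, 3.14, 3.14].

## Interface

Orientations are given as a unit quaternion [w, x, y, z].
In Python, from rig import monitor, imaging, hand_in gives the robot as it stands. The module is installed in compiled form; this text tells all that it offers.
- The arm moves only by the tool play_rows, never from a script. Its argument "motion" is a list of rows, each an object of numbers: "dx", "dy", "dz": the shift along the tool's x, y, z in m; "roll": the turn about the tool's z in degrees. In form: [{"dx": .., "dy": .., "dz": .., "roll": ..}, ...]. A call has 1 to 12 rows; each row is the pose to reach, as a shift and turn from the pose commanded when the call began, along the tool's axes at that moment; what a row does not reach only later rows make up. A row lasts 1/12 s, in which the tool goes at most 41.7 mm and 7.16 degrees, less where a joint would pass 70% of its speed; a pose out of reach is approached as far as the arm can. A call with a gripper value outside its range is refused whole. "jaw" is the finger opening in m, from 0 to 0.0854, set as the call begins (left out, the last holds). The fingers move at their own pace and stop on an object; "force" is the grip in N (left out, the last holds). Time passes only in rows, so rows that repeat a pose let the fingers close. It gives the time, the measured TCP pose, the force, the opening and the grip force at its end, in the units of the state.
- monitor.get_state(): the state, without advancing time (a new reading comes with each control period).
- imaging.grab_frame(name): name is "side" or "top"; returns the picture (480x640x3 uint8, red, green, blue); there is no depth.
- imaging.get_calibration(name): a dict with "mtx" (3x3 intrinsics, pixels), "dist" ([k1, k2, p1, p2, k3] as OpenCV has them; the pictures are not rectified), "extrinsics" (4x4, takes a point from camera to world coordinates). Camera axes: x right, y down, z forward; pixel columns grow to the right and rows downward; lengths in mm; the calibration is good to about 2 mm. A picture is of the moment at which its call begins. get_calibration takes no time and is no camera call.
- hand_in(): hands the job in; it is judged then, once.
The state is a dict: "time": time; "joints": joint angles; "qvel": joint speeds; "joint_efforts": joint torques, N m; "eef_pos": TCP position; "tcp_rot": TCP orientation; "ft_force": force on the tool from outside, world axes, zero at the start; "torque": the same for the moment, N m; "finger_gap": opening from 0.0 (shut) to 1.0 (fully open); "grip_force": force on a finger pad.
Only numpy, scipy, OpenCV 4.12 (cv2) and the standard library are available. Lean on these libraries where they do the work, as an engineer would, in place of code of your own. Each camera call takes 0.05 s, during which the arm holds its last target. There are 200 camera calls.

## Working session

There is one attempt and no reset: what is moved stays moved. The work goes in short steps, Python scripts to look and compute and a tool call to move; the robot and the scene stay as the last step left them, time stands still between calls to the robot, and variables do not carry over. Pictures are saved under pics/ and viewed, at most 10 in all, crops included, and the job is handed in when it is done.

Besides the shell and the picture viewer there is one more tool, called after "Request:" in YAML: its name, and indented under it one key for each argument. play_rows: Moves the arm, as the interface text tells. Its arguments: {"type":"object","properties":{"motion":{"type":"array"},"jaw":{"type":"number"},"force":{"type":"number"}},"required":["motion"]}

```bash
mkdir -p pics
python3 - <<'E'
from rig import monitor, imaging
import cv2,numpy as np
for n in("side","top"):
    im=imaging.grab_frame(n); cv2.imwrite(f"pics/{n}0.png",im[:,:,::-1])
    c=imaging.get_calibration(n); print(n,np.round(c["mtx"],1).tolist(),c["dist"],np.round(c["extrinsics"],3).tolist())
print(monitor.get_state())
E
```

```text
side [[577.1, 0.0, 326.6], [0.0, 577.1, 232.6], [0.0, 0.0, 1.0]] [-0.10147162  0.          0.          0.          0.        ] [[-0.99, -0.097, 0.106, 372.461], [-0.143, 0.59, -0.795, 1314.321], [0.015, -0.801, -0.598, 1179.061], [0.0, 0.0, 0.0, 1.0]]
top [[624.0, 0.0, 320.7], [0.0, 624.0, 240.7], [0.0, 0.0, 1.0]] [-0.17287484  0.          0.          0.          0.        ] [[0.009, -0.998, 0.063, 438.465], [-1.0, -0.01, -0.018, -19.711], [0.018, -0.063, -0.998, 1676.552], [0.0, 0.0, 0.0, 1.0]]
{'time': 0.1, 'joints': array([-1.44219419e+00,  2.17709471e-01,  1.61480736e+00,  2.96044954e-06,
        1.31127162e+00, -1.12190556e-01]), 'qvel': array([-0.00113834, -0.00240771, -0.00212841,  0.00068525, -0.00090323,
       -0.00125255]), 'joint_efforts': array([-2.97091619e-04, -3.98074722e+01, -3.04970813e+01, -1.23936138e-04,
        4.23204299e-03,  1.68013827e-05]), 'eef_pos': array([ 148.97782833, -606.22193723,  230.06216433]), 'tcp_rot': array([-1.09787236e-03,  9.92760558e-01,  1.20105242e-01, -7.57882620e-06]), 'ft_force': array([-0.12035751,  0.29876189, -0.27331759]), 'torque': array([0.03993457, 0.02232537, 0.02912303]), 'grip_force': 0.0, 'finger_gap': 1.0005379042131186}
```

View pics/side0.png

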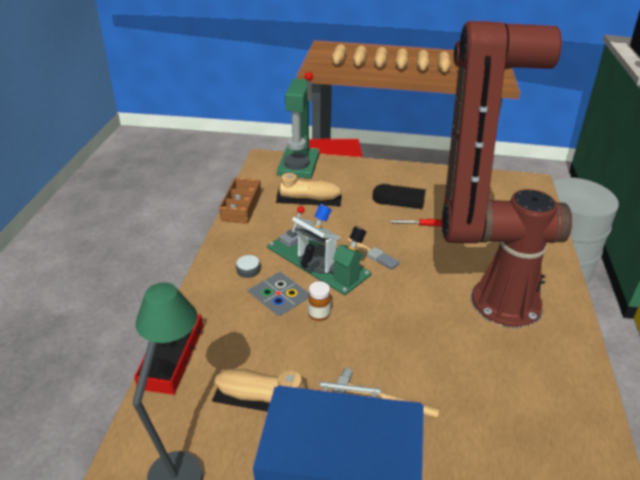

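View pics/top0.png

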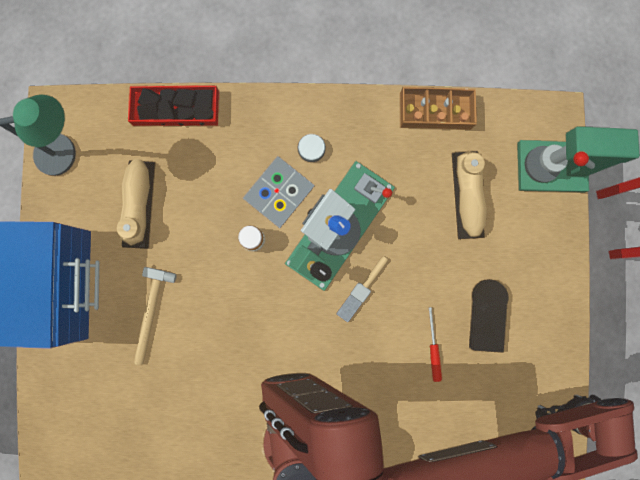

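The top view shows the light at about (335,230): blue knob (340,226), black knob (320,270), red ball (387,193). The pattern board is at (278,190), with the yellow ring at (280,205). In the side view the blue knob is at (323,213), the black at (357,235), the ball at (300,210) and the rings around (280,292).

```bash
cat > h.py <<'E'
import cv2,numpy as np
from rig import monitor, imaging
C={n:imaging.get_calibration(n) for n in("side","top")}
def ray(n,p):
    c=C[n]; u=cv2.undistortPoints(np.array([[p]],float),c["mtx"],c["dist"])[0,0]
    E=c["extrinsics"]; return E[:3,3],E[:3,:3]@np.array([u[0],u[1],1])
def onz(n,p,z):
    o,d=ray(n,p); return o+d*(z-o[2])/d[2]
def tri(p,q):
    a,d=ray("side",p); b,e=ray("top",q)
    s=np.linalg.lstsq(np.c_[d,-e],b-a,rcond=None)[0]
    P,Q=a+d*s[0],b+e*s[1]; return (P+Q)/2,np.linalg.norm(P-Q)
def proj(n,P):
    E=np.linalg.inv(C[n]["extrinsics"]); return cv2.projectPoints(np.array([P],float),cv2.Rodrigues(E[:3,:3])[0],E[:3,3],C[n]["mtx"],C[n]["dist"])[0][0,0]
def blob(im,box,f):
    "weighted centre of largest blob in box x0,y0,x1,y1"
    x0,y0,x1,y1=box; h=cv2.cvtColor(im[y0:y1,x0:x1],cv2.COLOR_RGB2HSV)
    m=f(*[h[:,:,i].astype(int) for i in range(3)]).astype(np.uint8)
    k,l,s,c=cv2.connectedComponentsWithStats(m)
    if k<2: return None,0
    i=1+np.argmax(s[1:,4]); return c[i]+[x0,y0],s[i,4]
blue=lambda h,s,v:(h>100)&(h<130)&(s>130)&(v>60)
black=lambda h,s,v:(v<45)
red=lambda h,s,v:((h<7)|(h>173))&(s>150)&(v>90)
yellow=lambda h,s,v:(h>20)&(h<35)&(s>140)&(v>120)
E
python3 - <<'E'
from h import *
S=imaging.grab_frame("side");T=imaging.grab_frame("top")
for nm,f,bs,bt in(("blue",blue,(308,200,335,226),(322,210,356,240)),("black",black,(345,224,368,246),(305,258,335,284)),("ball",red,(292,203,308,217),(378,184,396,202))):
    p,a=blob(S,bs,f);q,b=blob(T,bt,f); print(nm,p,a,q,b,tri(p,q) if p is not None and q is not None else 0)
for nm,f,bs,bt in(("spot",red,(250,272,312,315),(245,160,312,222)),("yel",yellow,(250,272,306,312),(245,160,312,222))):
    p,a=blob(S,bs,f);q,b=blob(T,bt,f); print(nm,p,a,q,b, [onz(n,x,4).round(1) for n,x in(("side",p),("top",q)) if x is not None])
for n,im,b in(("S",S,(230,190,380,320)),("T",T,(235,150,405,295))):
    x0,y0,x1,y1=b; cv2.imwrite(f"pics/c{n}.png",cv2.resize(im[y0:y1,x0:x1,::-1],None,fx=4,fy=4,interpolation=2))
E
```

```text
blue [322.38554217 212.06024096] 166 [338.87017544 224.93333333] 285 (array([572.06309831, -88.84581228, 197.8326847 ]), np.float64(2.8480004168161366))
black [357.54310345 234.45689655] 116 None 0 0
ball [300.33333333 209.05555556] 36 [386.8        192.55384615] 65 (array([ 663.05518938, -213.83848879,  114.08314122]), np.float64(2.253027338654764))
spot [278.         292.71428571] 7 [276.36363636 190.45454545] 11 [array([681.2,  73.8,   4. ]), array([679.7,  71.6,   4. ])]
yel [291.35294118 292.54901961] 51 [279.38571429 204.65714286] 70 [array([641.9,  66.7,   4. ]), array([641.1,  62.8,   4. ])]
```

View pics/cT.png

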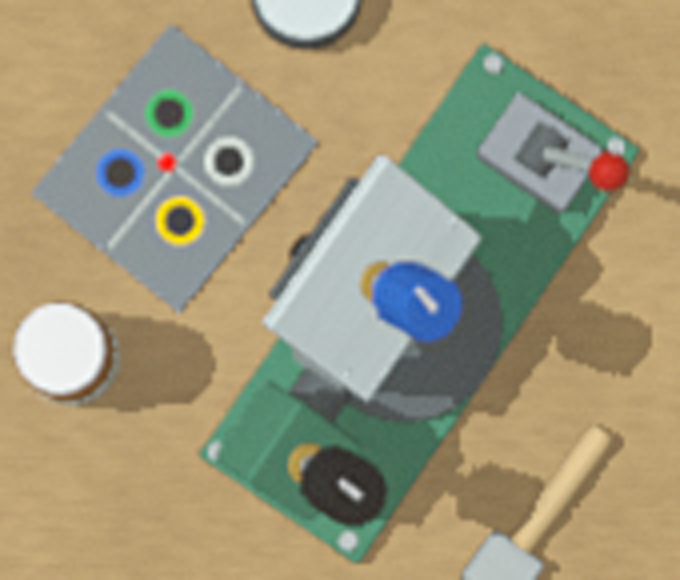

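View pics/cS.png

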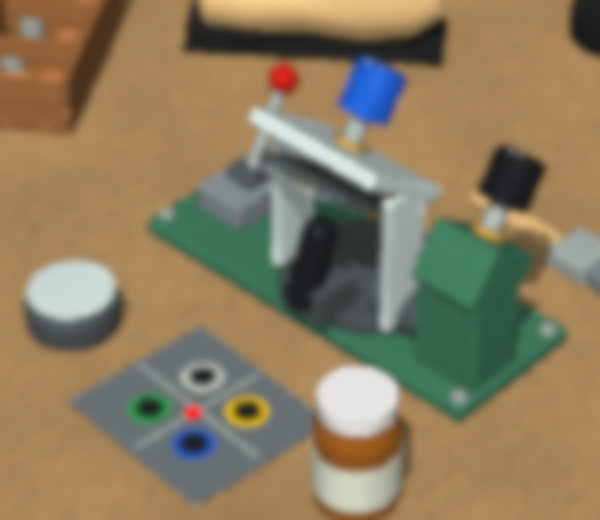

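The crops show the spot in the middle of the board at crop pixel (167,162), the yellow ring at (180,220), and the black knob at (343,487), i.e. (320.8,271.8) in the full frame. Both knob faces carry a white mark, and the ball leans away from the board. The base corners are clear.

Run:
```python
from h import *
c=lambda x,y:(x/4+235-.4,y/4+150-.4)
P=[onz("top",c(*p),15)[:2] for p in((485,43),(640,150),(355,562),(200,452))]
print([p.round(1) for p in P],[np.linalg.norm(P[i]-P[i-1]).round(1) for i in range(4)])
ey=(P[3]+P[2]-P[0]-P[1]);ey/=np.linalg.norm(ey);ex=np.array([ey[1],-ey[0]])
ctr=sum(P)/4; O=ctr+20*ey; yaw=np.arctan2(ex[1],ex[0]);print("ex",ex,"yaw",np.degrees(yaw),"O base",O)
B=tri((322.39,212.06),(338.87,224.93))[0];K,e=tri((357.54,234.46),(320.8,271.8));print("blue",B,"black",K,e)
L=lambda p:np.array([(p[:2]-O)@ex,(p[:2]-O)@ey])
for n,p in(("blue",B),("black",K),("ball",np.array([663,-213.8])),("spot",onz("top",(276.36,190.45),4)),("yel",onz("top",(279.39,204.66),4)),("board",onz("top",c(176,168),4))):
    l=L(p);print(n,l.round(1),"r",np.hypot(*l).round(1),"phi",np.arctan2(l[1],l[0]).round(4))
s=monitor.get_state();print(s['eef_pos'],s['time'])
```

```text
[array([ 762.8, -142.3]), array([ 691.3, -247.4]), array([412.7, -57.6]), array([484.8,  46.2])] [np.float64(335.9), np.float64(127.2), np.float64(337.1), np.float64(126.4)]
ex [0.56223743 0.82697586] yaw 55.78932730908405 O base [571.35304847 -89.01843612]
blue [572.06029427 -88.84607201 197.83516112] black [460.66732271 -47.62892165 158.39302608] 2.6984611218987777
blue [ 0.5 -0.5] r 0.7 phi -0.7347
black [-28.  114.8] r 118.2 phi 1.81
ball [ -51.7 -145.9] r 154.8 phi -1.911
spot [193.7   0.7] r 193.7 phi 0.0036
yel [164.8  27.7] r 167.1 phi 0.1664
board [186.9  -0.2] r 186.9 phi -0.001
[ 149.00985772 -606.44278963  230.42868842] 0.2
```

Request:
play_rows:
  motion:
    - {"dx": 0.327,"dy": -0.351,"dz": 0,"roll": -22}
    - {"dx": 0.327,"dy": -0.351,"dz": 0,"roll": -22}
    - {"dx": 0.327,"dy": -0.351,"dz": 0,"roll": -22}
    - {"dx": 0.327,"dy": -0.351,"dz": 0,"roll": -22}
    - {"dx": 0.327,"dy": -0.351,"dz": 0,"roll": -22}
    - {"dx": 0.327,"dy": -0.351,"dz": 0,"roll": -22}
    - {"dx": 0.327,"dy": -0.351,"dz": 0,"roll": -22}
    - {"dx": 0.327,"dy": -0.351,"dz": 0,"roll": -22}
    - {"dx": 0.327,"dy": -0.351,"dz": 0,"roll": -22}
    - {"dx": 0.327,"dy": -0.351,"dz": 0,"roll": -22}
    - {"dx": 0.327,"dy": -0.351,"dz": 0,"roll": -22}
    - {"dx": 0.327,"dy": -0.351,"dz": 0,"roll": -22}
  jaw: 0.0854
  force: 40

```text
time: 1.2
eef_pos: [384.0, -184.4, 231.3]
tcp_rot: [-0.001, 0.951, 0.309, 0.001]
ft_force: [-0.3, -0.1, 0.4]
finger_gap: 1.0
grip_force: 0.0
```

Request:
play_rows:
  motion:
    - {"dx": 0.142,"dy": -0.065,"dz": 0,"roll": 0}
    - {"dx": 0.142,"dy": -0.065,"dz": 0,"roll": 0}
    - {"dx": 0.142,"dy": -0.065,"dz": 0,"roll": 0}
    - {"dx": 0.142,"dy": -0.065,"dz": 0,"roll": 0}
    - {"dx": 0.142,"dy": -0.065,"dz": 0,"roll": 0}
    - {"dx": 0.142,"dy": -0.065,"dz": 0,"roll": 0}
    - {"dx": 0.142,"dy": -0.065,"dz": 0,"roll": 0}

```text
time: 1.78
eef_pos: [459.7, -52.5, 231.0]
tcp_rot: [0.0, 0.951, 0.308, -0.001]
ft_force: [-1.1, 0.1, 0.6]
finger_gap: 1.002
grip_force: 0.0
```

Run:
```python
from h import *
for i in range(2):
    S=imaging.grab_frame("side");print(monitor.get_state()['eef_pos'])
cv2.imwrite("pics/s1.png",cv2.resize(S[130:320,250:450,::-1],None,fx=3,fy=3,interpolation=2))
```

```text
[459.5522978  -53.02008148 231.04933205]
[459.54915479 -53.30369403 231.10230853]
```

View pics/s1.png

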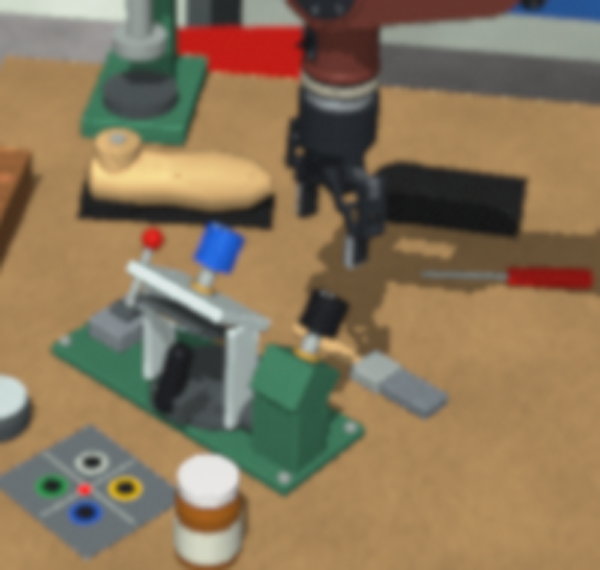

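The gripper hangs above the black knob at crop pixel (325,312), jaws spanning it. I'll descend next.

Request:
play_rows:
  motion:
    - {"dx": 0.0045,"dy": -0.0035,"dz": 0.04,"roll": 0}
    - {"dx": 0.0045,"dy": -0.0035,"dz": 0.07,"roll": 0}
    - {"dx": 0.0045,"dy": -0.0035,"dz": 0.088,"roll": 0}
    - {"dx": 0.0045,"dy": -0.0035,"dz": 0.088,"roll": 0}
    - {"dx": 0.0045,"dy": -0.0035,"dz": 0.088,"roll": 0}

```text
time: 2.3
eef_pos: [460.4, -47.7, 142.5]
tcp_rot: [-0.001, 0.952, 0.306, -0.001]
ft_force: [-0.4, 0.2, 0.1]
finger_gap: 1.0
grip_force: 0.0
```

Request:
play_rows:
  motion:
    - {"dx": 0,"dy": 0,"dz": 0,"roll": 0}
    - {"dx": 0,"dy": 0,"dz": 0,"roll": 0}
    - {"dx": 0,"dy": 0,"dz": 0,"roll": 0}
    - {"dx": 0,"dy": 0,"dz": 0,"roll": 0}
    - {"dx": 0,"dy": 0,"dz": 0,"roll": 0}
  jaw: 0.03
  force: 40

```text
time: 2.72
eef_pos: [460.0, -44.4, 146.0]
tcp_rot: [-0.004, 0.951, 0.308, -0.002]
ft_force: [-8.7, 5.9, 15.2]
finger_gap: 0.505
grip_force: 39.2
```

Request:
play_rows:
  motion:
    - {"dx": 0,"dy": 0,"dz": 0,"roll": -6}
    - {"dx": 0,"dy": 0,"dz": 0,"roll": -12}
    - {"dx": 0,"dy": 0,"dz": 0,"roll": -18}
    - {"dx": 0,"dy": 0,"dz": 0,"roll": -24}
    - {"dx": 0,"dy": 0,"dz": 0,"roll": -30}
    - {"dx": 0,"dy": 0,"dz": 0,"roll": -36}
    - {"dx": 0,"dy": 0,"dz": 0,"roll": -40}
    - {"dx": 0,"dy": 0,"dz": 0,"roll": -40}

```text
time: 3.38
eef_pos: [463.1, -40.4, 143.0]
tcp_rot: [-0.004, 0.793, 0.609, 0.008]
ft_force: [-7.6, 20.4, -3.8]
finger_gap: 0.456
grip_force: 160.9
```

```bash
cat >> h.py <<'E'
O=np.array([571.4,-89.]);ex=np.array([.5622,.8270]);ey=np.array([-.8270,.5622])
def spot():
    "spot and yellow ring in light polar frame, from both views when visible"
    for n,b in(("top",(235,150,312,232)),("side",(240,262,320,325))):
        im=imaging.grab_frame(n);R=[]
        for f in(red,yellow):
            p,a=blob(im,b,f)
            if p is None or a<4: R.append(None);continue
            d=onz(n,p,4)[:2]-O;R.append((np.hypot(*d),np.arctan2(d@ey,d@ex),p.round(1).tolist(),int(a)))
        print(n,R)
        if all(R):print("  need left cw rad",round((R[0][1]-R[1][1])/.15,3),"right cw rad",round((R[1][0]-R[0][0])/25,3))
    s=monitor.get_state();print(s['time'],s['eef_pos'].round(1),s['tcp_rot'].round(4))
E
python3 -c "
from h import *;spot()"
```

```text
top [(np.float64(194.66461694262068), np.float64(0.08253527382691386), [273.0, 195.0], 9), (np.float64(167.05781755181985), np.float64(0.16655842752809816), [279.4, 204.7], 70)]
  need left cw rad -0.56 right cw rad -1.104
side [(np.float64(196.03300794318346), np.float64(0.07937882005147738), [281.7, 294.9], 9), (np.float64(170.89663151620732), np.float64(0.17164239893256975), [291.4, 292.5], 51)]
  need left cw rad -0.615 right cw rad -1.005
3.4833 [463.1 -40.4 143. ] [-0.0037  0.7937  0.6082  0.0078]
```

Request:
play_rows:
  motion:
    - {"dx": 0,"dy": 0,"dz": 0,"roll": 0}
    - {"dx": 0.0,"dy": 0,"dz": 0,"roll": 0}
    - {"dx": 0.003,"dy": 0,"dz": 0,"roll": 6}
    - {"dx": 0.003,"dy": 0,"dz": 0,"roll": 13}
    - {"dx": 0.003,"dy": 0,"dz": 0,"roll": 20}
    - {"dx": 0.003,"dy": 0,"dz": 0,"roll": 27}
    - {"dx": 0.003,"dy": 0,"dz": 0,"roll": 34}
    - {"dx": 0.003,"dy": 0,"dz": 0,"roll": 40}
    - {"dx": 0.003,"dy": 0,"dz": 0,"roll": 43}
    - {"dx": 0.003,"dy": 0,"dz": 0,"roll": 43}
  jaw: 0.075

```text
time: 4.32
eef_pos: [463.4, -44.6, 144.5]
tcp_rot: [0.001, 0.959, 0.282, 0.001]
ft_force: [0.3, -0.2, -0.5]
finger_gap: 0.876
grip_force: 0.0
```

Request:
play_rows:
  motion:
    - {"dx": 0,"dy": 0,"dz": 0,"roll": 0}
    - {"dx": 0,"dy": 0,"dz": 0,"roll": 0}
    - {"dx": 0,"dy": 0,"dz": 0,"roll": 0}
    - {"dx": 0,"dy": 0,"dz": 0,"roll": 0}
    - {"dx": 0,"dy": 0,"dz": 0,"roll": 0}
  jaw: 0.03
  force: 40

```text
time: 4.73
eef_pos: [461.8, -42.8, 144.5]
tcp_rot: [-0.002, 0.959, 0.283, -0.001]
ft_force: [-2.9, 2.4, 7.8]
finger_gap: 0.519
grip_force: 39.5
```

Request:
play_rows:
  motion:
    - {"dx": 0,"dy": 0,"dz": 0,"roll": -6}
    - {"dx": 0,"dy": 0,"dz": 0,"roll": -12}
    - {"dx": 0,"dy": 0,"dz": 0,"roll": -18}
    - {"dx": 0,"dy": 0,"dz": 0,"roll": -24}
    - {"dx": 0,"dy": 0,"dz": 0,"roll": -30}
    - {"dx": 0,"dy": 0,"dz": 0,"roll": -36}
    - {"dx": 0,"dy": 0,"dz": 0,"roll": -42}
    - {"dx": 0,"dy": 0,"dz": 0,"roll": -43}
    - {"dx": 0,"dy": 0,"dz": 0,"roll": -43}

```text
time: 5.48
eef_pos: [463.4, -36.3, 141.0]
tcp_rot: [-0.005, 0.791, 0.612, 0.007]
ft_force: [7.6, 21.4, -12.1]
finger_gap: 0.46
grip_force: 148.2
```

```bash
python3 -c "
from h import *;spot()"
```

```text
top [(np.float64(194.86673373440476), np.float64(0.15218818128460943), [270.5, 199.4], 11), (np.float64(167.05781755181985), np.float64(0.16655842752809816), [279.4, 204.7], 70)]
  need left cw rad -0.096 right cw rad -1.112
side [(np.float64(196.96946413526624), np.float64(0.1459141561137406), [284.9, 296.9], 8), (np.float64(170.89663151620732), np.float64(0.17164239893256975), [291.4, 292.5], 51)]
  need left cw rad -0.172 right cw rad -1.043
5.5833 [463.4 -36.3 141. ] [-0.0054  0.7906  0.6122  0.0072]
```

Request:
play_rows:
  motion:
    - {"dx": 0,"dy": 0,"dz": 0,"roll": -4}
    - {"dx": 0,"dy": 0,"dz": 0,"roll": -9}
    - {"dx": 0,"dy": 0,"dz": 0,"roll": -9}

```text
time: 5.83
eef_pos: [463.6, -36.5, 141.2]
tcp_rot: [-0.004, 0.743, 0.669, 0.009]
ft_force: [-6.4, 21.5, -6.9]
finger_gap: 0.46
grip_force: 207.1
```

Request:
play_rows:
  motion:
    - {"dx": 0,"dy": 0,"dz": 0,"roll": 0}
    - {"dx": 0,"dy": 0,"dz": 0,"roll": 0}
    - {"dx": 0,"dy": 0,"dz": 0,"roll": 0}
    - {"dx": 0,"dy": 0,"dz": 0,"roll": 0}
  jaw: 0.0854

```text
time: 6.17
eef_pos: [462.8, -44.5, 143.8]
tcp_rot: [0.001, 0.738, 0.674, -0.0]
ft_force: [0.1, 0.4, 0.4]
finger_gap: 0.991
grip_force: 0.0
```

```bash
python3 -c "
from h import *;spot()"
```

```text
top [(np.float64(194.02999201060808), np.float64(0.17266655497433983), [270.2, 200.8], 11), (np.float64(166.94841187340936), np.float64(0.16772308208126765), [279.4, 204.7], 69)]
  need left cw rad 0.033 right cw rad -1.083
side [(np.float64(195.96585433461001), np.float64(0.16792220584405768), [286.2, 297.2], 8), (np.float64(170.89663151620732), np.float64(0.17164239893256975), [291.4, 292.5], 51)]
  need left cw rad -0.025 right cw rad -1.003
6.2667 [462.9 -44.5 143.9] [6.000e-04 7.385e-01 6.743e-01 1.000e-04]
```

Request:
play_rows:
  motion:
    - {"dx": 0,"dy": 0,"dz": -0.04,"roll": 0}
    - {"dx": 0,"dy": 0,"dz": -0.08,"roll": 0}
    - {"dx": 0,"dy": 0,"dz": -0.11,"roll": 5}
    - {"dx": -0.01,"dy": 0.035,"dz": -0.11,"roll": 12}
    - {"dx": -0.02,"dy": 0.07,"dz": -0.11,"roll": 19}
    - {"dx": -0.0335,"dy": 0.112,"dz": -0.11,"roll": 26}
    - {"dx": -0.0335,"dy": 0.112,"dz": -0.11,"roll": 33}
    - {"dx": -0.0335,"dy": 0.112,"dz": -0.11,"roll": 40}
    - {"dx": -0.0335,"dy": 0.112,"dz": -0.11,"roll": 40}
    - {"dx": -0.0335,"dy": 0.112,"dz": -0.11,"roll": 40}
    - {"dx": -0.0335,"dy": 0.112,"dz": -0.11,"roll": 40}

```text
time: 7.18
eef_pos: [570.7, -87.6, 253.6]
tcp_rot: [0.0, 0.924, 0.382, 0.0]
ft_force: [-0.2, -0.3, 0.3]
finger_gap: 1.001
grip_force: 0.0
```

Run:
```python
from h import *
spot()
S=imaging.grab_frame("side")
cv2.imwrite("pics/s2.png",cv2.resize(S[110:320,250:450,::-1],None,fx=2.8,fy=2.8,interpolation=2))
```

```text
top [(np.float64(194.02999201060808), np.float64(0.17266655497433983), [270.2, 200.8], 11), (np.float64(166.84076880828775), np.float64(0.1668983348324468), [279.4, 204.7], 69)]
  need left cw rad 0.038 right cw rad -1.088
side [(np.float64(195.96585433461001), np.float64(0.16792220584405768), [286.2, 297.2], 8), (np.float64(170.89663151620732), np.float64(0.17164239893256975), [291.4, 292.5], 51)]
  need left cw rad -0.025 right cw rad -1.003
7.2833 [570.7 -87.4 253.8] [2.000e-04 9.242e-01 3.819e-01 3.000e-04]
```

View pics/s2.png

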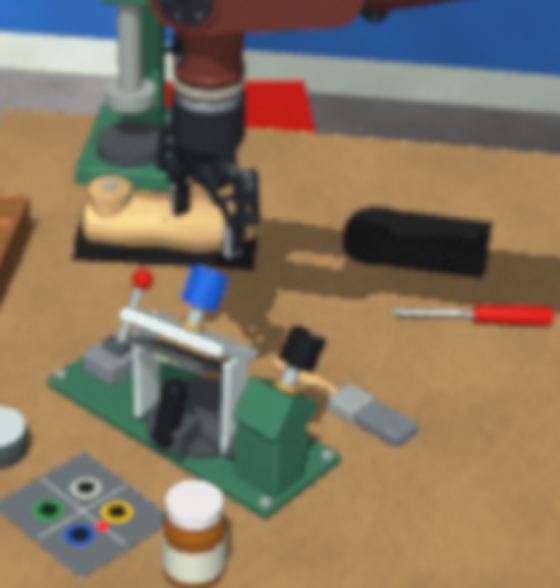

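The head has swung, the spot is radially outside the yellow ring at crop pixel (103,526), and the gripper stands above the blue knob at (205,287).

Request:
play_rows:
  motion:
    - {"dx": 0,"dy": 0,"dz": 0.035,"roll": 0}
    - {"dx": 0,"dy": 0,"dz": 0.06,"roll": 0}
    - {"dx": 0,"dy": 0,"dz": 0.072,"roll": 0}
    - {"dx": 0,"dy": 0,"dz": 0.072,"roll": 0}
    - {"dx": 0,"dy": 0,"dz": 0.072,"roll": 0}

```text
time: 7.75
eef_pos: [570.6, -87.3, 181.2]
tcp_rot: [-0.0, 0.924, 0.381, -0.0]
ft_force: [-0.0, 0.7, 0.4]
finger_gap: 0.996
grip_force: 0.0
```

Request:
play_rows:
  motion:
    - {"dx": 0,"dy": 0,"dz": 0,"roll": 0}
    - {"dx": 0,"dy": 0,"dz": 0,"roll": 0}
    - {"dx": 0,"dy": 0,"dz": 0,"roll": 0}
    - {"dx": 0,"dy": 0,"dz": 0,"roll": 0}
    - {"dx": 0,"dy": 0,"dz": 0,"roll": 0}
  jaw: 0.03
  force: 40

```text
time: 8.17
eef_pos: [570.5, -86.6, 183.9]
tcp_rot: [-0.001, 0.924, 0.382, -0.0]
ft_force: [-4.5, 1.8, 8.5]
finger_gap: 0.506
grip_force: 39.5
```

Request:
play_rows:
  motion:
    - {"dx": 0,"dy": 0,"dz": 0,"roll": -6}
    - {"dx": 0,"dy": 0,"dz": 0,"roll": -12}
    - {"dx": 0,"dy": 0,"dz": 0,"roll": -18}
    - {"dx": 0,"dy": 0,"dz": 0,"roll": -24}
    - {"dx": 0,"dy": 0,"dz": 0,"roll": -30}
    - {"dx": 0,"dy": 0,"dz": 0,"roll": -36}
    - {"dx": 0,"dy": 0,"dz": 0,"roll": -40}
    - {"dx": 0,"dy": 0,"dz": 0,"roll": -40}

```text
time: 8.83
eef_pos: [572.0, -85.4, 182.9]
tcp_rot: [-0.0, 0.74, 0.673, 0.003]
ft_force: [-6.2, 6.3, 2.9]
finger_gap: 0.456
grip_force: 87.2
```

```bash
python3 -c "
from h import *;spot()"
```

```text
top [(np.float64(184.39003452620526), np.float64(0.3359484665630049), [269.5, 212.7], 14), (np.float64(166.94841187340936), np.float64(0.16772308208126765), [279.4, 204.7], 69)]
  need left cw rad 1.122 right cw rad -0.698
side [(np.float64(186.9665051576185), np.float64(0.33324640212838685), [297.0, 299.0], 9), (np.float64(170.89663151620732), np.float64(0.17164239893256975), [291.4, 292.5], 51)]
  need left cw rad 1.077 right cw rad -0.643
8.9333 [572.  -85.4 182.8] [-5.000e-04  7.408e-01  6.718e-01  3.400e-03]
```

Request:
play_rows:
  motion:
    - {"dx": 0,"dy": 0,"dz": 0,"roll": 0}
    - {"dx": 0,"dy": 0,"dz": 0,"roll": 0}
    - {"dx": 0,"dy": 0,"dz": 0,"roll": 0}
  jaw: 0.075

```text
time: 9.18
eef_pos: [571.3, -87.8, 182.0]
tcp_rot: [0.001, 0.738, 0.674, 0.0]
ft_force: [-0.2, -0.2, -0.2]
finger_gap: 0.861
grip_force: 0.0
```

```bash
python3 -c "
from h import *;spot()"
```

```text
top [(np.float64(184.39003452620526), np.float64(0.3359484665630049), [269.5, 212.7], 14), (np.float64(167.05781755181985), np.float64(0.16655842752809816), [279.4, 204.7], 70)]
  need left cw rad 1.129 right cw rad -0.693
side [(np.float64(186.9665051576185), np.float64(0.33324640212838685), [297.0, 299.0], 9), (np.float64(170.89663151620732), np.float64(0.17164239893256975), [291.4, 292.5], 51)]
  need left cw rad 1.077 right cw rad -0.643
9.2833 [571.2 -87.8 181.7] [4.000e-04 7.384e-01 6.744e-01 0.000e+00]
```

Request:
play_rows:
  motion:
    - {"dx": 0,"dy": 0,"dz": 0,"roll": 7}
    - {"dx": 0,"dy": 0,"dz": 0,"roll": 14}
    - {"dx": 0,"dy": 0,"dz": 0,"roll": 21}
    - {"dx": 0,"dy": 0,"dz": 0,"roll": 25}
    - {"dx": 0,"dy": 0,"dz": 0,"roll": 25}

```text
time: 9.7
eef_pos: [571.0, -87.7, 181.3]
tcp_rot: [0.0, 0.867, 0.498, -0.0]
ft_force: [-0.1, 0.5, 0.2]
finger_gap: 0.877
grip_force: 0.0
```

Request:
play_rows:
  motion:
    - {"dx": 0,"dy": 0,"dz": 0,"roll": 0}
    - {"dx": 0,"dy": 0,"dz": 0,"roll": 0}
    - {"dx": 0,"dy": 0,"dz": 0,"roll": 0}
    - {"dx": 0,"dy": 0,"dz": 0,"roll": 0}
    - {"dx": 0,"dy": 0,"dz": 0,"roll": 0}
  jaw: 0.036
  force: 20

```text
time: 10.12
eef_pos: [570.5, -87.3, 181.7]
tcp_rot: [-0.0, 0.867, 0.499, -0.001]
ft_force: [-1.8, 0.1, 3.4]
finger_gap: 0.505
grip_force: 20.5
```

Request:
play_rows:
  motion:
    - {"dx": 0,"dy": 0,"dz": 0,"roll": -6}
    - {"dx": 0,"dy": 0,"dz": 0,"roll": -12}
    - {"dx": 0,"dy": 0,"dz": 0,"roll": -18}
    - {"dx": 0,"dy": 0,"dz": 0,"roll": -24}
    - {"dx": 0,"dy": 0,"dz": 0,"roll": -30}
    - {"dx": 0,"dy": 0,"dz": 0,"roll": -30}

```text
time: 10.62
eef_pos: [571.8, -88.3, 182.7]
tcp_rot: [0.002, 0.71, 0.704, 0.001]
ft_force: [-9.7, -0.8, 5.2]
finger_gap: 0.459
grip_force: 104.7
```

```bash
python3 -c "
from h import *;spot()"
```

```text
top [(np.float64(175.631249737152), np.float64(0.3365047950731565), [272.6, 213.6], 13), (np.float64(167.05781755181985), np.float64(0.16655842752809816), [279.4, 204.7], 70)]
  need left cw rad 1.133 right cw rad -0.343
side [(np.float64(178.0133397342434), np.float64(0.33369686202833354), [298.3, 297.1], 9), (np.float64(170.89663151620732), np.float64(0.17164239893256975), [291.4, 292.5], 51)]
  need left cw rad 1.08 right cw rad -0.285
10.7167 [571.8 -88.3 182.6] [0.0016 0.7111 0.7031 0.0015]
```

Request:
play_rows:
  motion:
    - {"dx": 0,"dy": 0,"dz": 0,"roll": 0}
    - {"dx": 0,"dy": 0,"dz": 0,"roll": 0}
    - {"dx": 0,"dy": 0,"dz": 0,"roll": 7}
    - {"dx": 0,"dy": 0,"dz": 0,"roll": 14}
    - {"dx": 0,"dy": 0,"dz": 0,"roll": 21}
    - {"dx": 0,"dy": 0,"dz": 0,"roll": 27}
    - {"dx": 0,"dy": 0,"dz": 0,"roll": 27}
  jaw: 0.075

```text
time: 11.3
eef_pos: [571.1, -87.3, 181.0]
tcp_rot: [0.0, 0.854, 0.52, 0.0]
ft_force: [0.2, -0.9, -0.0]
finger_gap: 0.877
grip_force: 0.0
```

Request:
play_rows:
  motion:
    - {"dx": 0,"dy": 0,"dz": 0,"roll": 0}
    - {"dx": 0,"dy": 0,"dz": 0,"roll": 0}
    - {"dx": 0,"dy": 0,"dz": 0,"roll": 0}
    - {"dx": 0,"dy": 0,"dz": 0,"roll": 0}
    - {"dx": 0,"dy": 0,"dz": 0,"roll": 0}
  jaw: 0.036
  force: 20

```text
time: 11.72
eef_pos: [570.6, -87.3, 181.5]
tcp_rot: [-0.0, 0.853, 0.522, -0.0]
ft_force: [-1.5, 0.7, 1.9]
finger_gap: 0.497
grip_force: 20.5
```

Request:
play_rows:
  motion:
    - {"dx": 0,"dy": 0,"dz": 0,"roll": -6}
    - {"dx": 0,"dy": 0,"dz": 0,"roll": -12}
    - {"dx": 0,"dy": 0,"dz": 0,"roll": -18}
    - {"dx": 0,"dy": 0,"dz": 0,"roll": -24}
    - {"dx": 0,"dy": 0,"dz": 0,"roll": -27}
    - {"dx": 0,"dy": 0,"dz": 0,"roll": -27}

```text
time: 12.22
eef_pos: [572.3, -87.6, 182.1]
tcp_rot: [0.002, 0.712, 0.702, 0.003]
ft_force: [-10.6, 0.7, 2.0]
finger_gap: 0.461
grip_force: 102.7
```

Request:
play_rows:
  motion:
    - {"dx": 0,"dy": 0,"dz": 0,"roll": 0}
    - {"dx": 0,"dy": 0,"dz": 0,"roll": 0}
    - {"dx": 0,"dy": 0,"dz": 0,"roll": 0}
  jaw: 0.0854

```text
time: 12.47
eef_pos: [571.0, -87.6, 181.2]
tcp_rot: [0.0, 0.708, 0.706, 0.0]
ft_force: [-0.9, -0.1, -0.2]
finger_gap: 0.87
grip_force: 0.0
```

```bash
python3 -c "
from h import *;spot()"
```

```text
top [(np.float64(167.87251855396983), np.float64(0.336553431676066), [275.4, 214.4], 13), (np.float64(167.05781755181985), np.float64(0.16655842752809816), [279.4, 204.7], 70)]
  need left cw rad 1.133 right cw rad -0.033
side [(np.float64(169.11015329555582), np.float64(0.33128380455330636), [299.5, 295.2], 10), (np.float64(170.89663151620732), np.float64(0.17164239893256975), [291.4, 292.5], 51)]
  need left cw rad 1.064 right cw rad 0.071
12.5667 [571.  -87.3 181. ] [-1.000e-04  7.082e-01  7.060e-01  0.000e+00]
```

Request:
play_rows:
  motion:
    - {"dx": 0,"dy": 0,"dz": -0.04,"roll": 0}
    - {"dx": 0,"dy": 0,"dz": -0.075,"roll": 0}
    - {"dx": 0.014,"dy": -0.037,"dz": -0.075,"roll": 6}
    - {"dx": 0.028,"dy": -0.075,"dz": -0.075,"roll": 12}
    - {"dx": 0.0415,"dy": -0.11,"dz": -0.075,"roll": 12}
    - {"dx": 0.0415,"dy": -0.11,"dz": -0.07,"roll": 12}
    - {"dx": 0.0415,"dy": -0.11,"dz": -0.04,"roll": 12}
    - {"dx": 0.0415,"dy": -0.11,"dz": 0.0,"roll": 12}
    - {"dx": 0.0415,"dy": -0.11,"dz": 0.03,"roll": 12}
    - {"dx": 0.0415,"dy": -0.11,"dz": 0.038,"roll": 12}
    - {"dx": 0.0415,"dy": -0.11,"dz": 0.038,"roll": 12}
    - {"dx": 0.0415,"dy": -0.11,"dz": 0.038,"roll": 12}

```text
time: 13.57
eef_pos: [461.8, -45.7, 143.9]
tcp_rot: [0.0, 0.778, 0.628, 0.0]
ft_force: [-1.1, 0.0, 0.9]
finger_gap: 0.999
grip_force: 0.0
```

Request:
play_rows:
  motion:
    - {"dx": 0,"dy": 0,"dz": 0,"roll": 0}
    - {"dx": 0,"dy": 0,"dz": 0,"roll": 0}
    - {"dx": 0,"dy": 0,"dz": 0,"roll": 0}
    - {"dx": 0,"dy": 0,"dz": 0,"roll": 0}
    - {"dx": 0,"dy": 0,"dz": 0,"roll": 0}
  jaw: 0.033
  force: 30

```text
time: 13.98
eef_pos: [460.9, -45.6, 145.4]
tcp_rot: [-0.0, 0.779, 0.628, -0.0]
ft_force: [-7.8, 0.6, 8.7]
finger_gap: 0.518
grip_force: 29.1
```

Request:
play_rows:
  motion:
    - {"dx": 0,"dy": 0,"dz": 0,"roll": 6}
    - {"dx": 0,"dy": 0,"dz": 0,"roll": 12}
    - {"dx": 0,"dy": 0,"dz": 0,"roll": 18}
    - {"dx": 0,"dy": 0,"dz": 0,"roll": 24}
    - {"dx": 0,"dy": 0,"dz": 0,"roll": 30}
    - {"dx": 0,"dy": 0,"dz": 0,"roll": 36}
    - {"dx": 0,"dy": 0,"dz": 0,"roll": 42}
    - {"dx": 0,"dy": 0,"dz": 0,"roll": 44}
    - {"dx": 0,"dy": 0,"dz": 0,"roll": 44}

```text
time: 14.73
eef_pos: [457.8, -45.8, 146.7]
tcp_rot: [-0.002, 0.956, 0.294, -0.006]
ft_force: [-11.3, -5.0, 21.6]
finger_gap: 0.462
grip_force: 156.5
```

```bash
python3 -c "
from h import *;spot()"
```

```text
top [(np.float64(168.16631861232685), np.float64(0.2640607446045542), [276.7, 210.1], 15), (np.float64(167.06238819363114), np.float64(0.157690420539505), [279.6, 204.2], 61)]
  need left cw rad 0.709 right cw rad -0.044
side [(np.float64(169.99500592852178), np.float64(0.2675811455418547), [296.1, 294.3], 7), (np.float64(171.56726156682328), np.float64(0.15041822687123804), [290.2, 292.2], 38)]
  need left cw rad 0.781 right cw rad 0.063
14.8333 [457.8 -45.8 146.7] [-0.0016  0.9555  0.2948 -0.0056]
```

Request:
play_rows:
  motion:
    - {"dx": 0,"dy": 0,"dz": 0,"roll": 0}
    - {"dx": 0,"dy": 0,"dz": 0,"roll": 0}
    - {"dx": 0,"dy": 0,"dz": 0,"roll": -7}
    - {"dx": 0,"dy": 0,"dz": 0,"roll": -14}
    - {"dx": 0,"dy": 0,"dz": 0,"roll": -21}
    - {"dx": 0,"dy": 0,"dz": 0,"roll": -28}
    - {"dx": 0,"dy": 0,"dz": 0,"roll": -35}
    - {"dx": 0,"dy": 0,"dz": 0,"roll": -42}
    - {"dx": 0,"dy": 0,"dz": 0,"roll": -42}
  jaw: 0.075

```text
time: 15.58
eef_pos: [461.8, -45.7, 143.7]
tcp_rot: [0.001, 0.789, 0.615, 0.001]
ft_force: [0.1, -1.0, 0.0]
finger_gap: 0.876
grip_force: 0.0
```

Request:
play_rows:
  motion:
    - {"dx": 0,"dy": 0,"dz": 0,"roll": 0}
    - {"dx": 0,"dy": 0,"dz": 0,"roll": 0}
    - {"dx": 0,"dy": 0,"dz": 0,"roll": 0}
    - {"dx": 0,"dy": 0,"dz": 0,"roll": 0}
    - {"dx": 0,"dy": 0,"dz": 0,"roll": 0}
  jaw: 0.033
  force: 30

```text
time: 16.0
eef_pos: [460.7, -45.5, 144.0]
tcp_rot: [-0.0, 0.79, 0.613, -0.0]
ft_force: [-4.7, 0.6, 5.0]
finger_gap: 0.515
grip_force: 29.7
```

Request:
play_rows:
  motion:
    - {"dx": 0,"dy": 0,"dz": 0,"roll": 6}
    - {"dx": 0,"dy": 0,"dz": 0,"roll": 12}
    - {"dx": 0,"dy": 0,"dz": 0,"roll": 18}
    - {"dx": 0,"dy": 0,"dz": 0,"roll": 24}
    - {"dx": 0,"dy": 0,"dz": 0,"roll": 30}
    - {"dx": 0,"dy": 0,"dz": 0,"roll": 36}
    - {"dx": 0,"dy": 0,"dz": 0,"roll": 36}

```text
time: 16.58
eef_pos: [458.6, -45.2, 144.6]
tcp_rot: [-0.002, 0.94, 0.342, -0.004]
ft_force: [-4.0, -3.9, 12.5]
finger_gap: 0.461
grip_force: 126.5
```

```bash
python3 -c "
from h import *;spot()"
```

```text
top [(np.float64(167.56672194554824), np.float64(0.1986894311981099), [278.4, 206.4], 13), (np.float64(166.65679219841505), np.float64(0.16146115949651157), [279.7, 204.4], 64)]
  need left cw rad 0.248 right cw rad -0.036
side [(np.float64(169.62397406164285), np.float64(0.1759670026825994), [291.8, 292.4], 5), (np.float64(171.3392255566389), np.float64(0.14910938959160802), [290.2, 292.1], 36)]
  need left cw rad 0.179 right cw rad 0.069
16.6833 [458.6 -45.2 144.6] [-0.002   0.9392  0.3434 -0.0041]
```

Request:
play_rows:
  motion:
    - {"dx": 0,"dy": 0,"dz": 0,"roll": 5}
    - {"dx": 0,"dy": 0,"dz": 0,"roll": 10}
    - {"dx": 0,"dy": 0,"dz": 0,"roll": 10}

```text
time: 16.93
eef_pos: [456.3, -47.8, 147.2]
tcp_rot: [0.001, 0.967, 0.256, -0.008]
ft_force: [-27.6, -4.9, 34.5]
finger_gap: 0.466
grip_force: 171.4
```

Run:
```python
from h import *
spot()
T=imaging.grab_frame("top");S=imaging.grab_frame("side")
a=cv2.resize(T[185:225,260:300,::-1],(400,400),interpolation=0);b=cv2.resize(S[273:313,270:310,::-1],(400,400),interpolation=0)
cv2.imwrite("pics/r.png",np.hstack([a,b]))
```

```text
top [(np.float64(167.84779044568577), np.float64(0.18582587177707946), [278.6, 205.6], 13), (np.float64(166.8453602136762), np.float64(0.1660408873424535), [279.5, 204.7], 68)]
  need left cw rad 0.132 right cw rad -0.04
side [(np.float64(169.87938768401708), np.float64(0.17056551075941467), [291.5, 292.3], 6), (np.float64(170.78235376329238), np.float64(0.16304818544169136), [291.0, 292.3], 41)]
  need left cw rad 0.05 right cw rad 0.036
17.0333 [456.3 -47.9 147.3] [ 6.000e-04  9.665e-01  2.567e-01 -8.000e-03]
```

View pics/r.png

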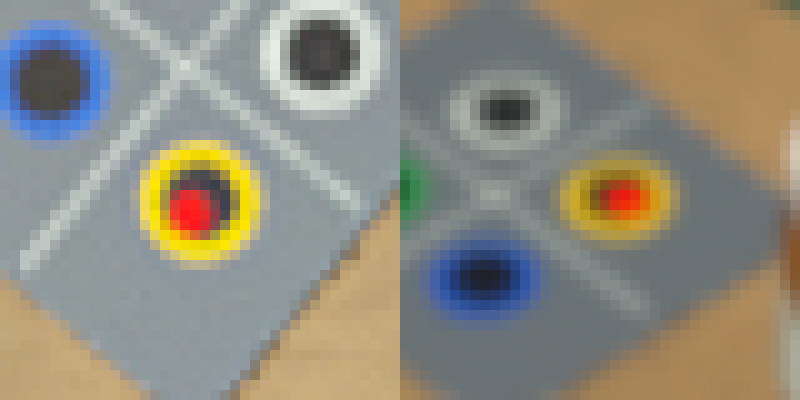

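Top crop: the spot is in the dark middle but towards the lower left, at (190,212) against the ring centre (202,203). A little more clockwise turn of the black screw is needed, from a fresh, better-aligned grip.

Request:
play_rows:
  motion:
    - {"dx": 0,"dy": 0,"dz": 0,"roll": 0}
    - {"dx": 0,"dy": 0,"dz": 0,"roll": 0}
    - {"dx": 0,"dy": 0,"dz": 0,"roll": -7}
    - {"dx": 0,"dy": 0,"dz": 0,"roll": -14}
    - {"dx": 0,"dy": 0,"dz": 0,"roll": -21}
    - {"dx": 0,"dy": 0,"dz": 0,"roll": -28}
    - {"dx": 0,"dy": 0,"dz": 0,"roll": -32}
    - {"dx": 0,"dy": 0,"dz": 0,"roll": -32}
  jaw: 0.075

```text
time: 17.8
eef_pos: [461.3, -45.5, 143.0]
tcp_rot: [0.0, 0.858, 0.514, 0.0]
ft_force: [0.4, 0.2, 0.6]
finger_gap: 0.878
grip_force: 0.0
```

Request:
play_rows:
  motion:
    - {"dx": 0,"dy": 0,"dz": 0,"roll": 0}
    - {"dx": 0,"dy": 0,"dz": 0,"roll": 0}
    - {"dx": 0,"dy": 0,"dz": 0,"roll": 0}
    - {"dx": 0,"dy": 0,"dz": 0,"roll": 0}
    - {"dx": 0,"dy": 0,"dz": 0,"roll": 0}
  jaw: 0.033
  force: 30

```text
time: 18.22
eef_pos: [460.2, -45.1, 143.6]
tcp_rot: [-0.001, 0.859, 0.513, -0.001]
ft_force: [-4.5, 1.2, 6.2]
finger_gap: 0.471
grip_force: 29.5
```

Request:
play_rows:
  motion:
    - {"dx": 0,"dy": 0,"dz": 0,"roll": 6}
    - {"dx": 0,"dy": 0,"dz": 0,"roll": 13}
    - {"dx": 0,"dy": 0,"dz": 0,"roll": 13}

```text
time: 18.47
eef_pos: [459.6, -45.2, 143.9]
tcp_rot: [-0.001, 0.911, 0.413, -0.002]
ft_force: [-3.3, -1.5, 6.9]
finger_gap: 0.463
grip_force: 65.7
```

Request:
play_rows:
  motion:
    - {"dx": 0,"dy": 0,"dz": 0,"roll": 0}
    - {"dx": 0,"dy": 0,"dz": 0,"roll": 0}
    - {"dx": 0,"dy": 0,"dz": 0,"roll": 0}
    - {"dx": 0,"dy": 0,"dz": 0,"roll": 0}
  jaw: 0.0854

```text
time: 18.8
eef_pos: [461.3, -45.6, 143.3]
tcp_rot: [0.0, 0.911, 0.413, 0.0]
ft_force: [-0.3, 0.6, 0.1]
finger_gap: 0.99
grip_force: 0.0
```

Run:
```python
from h import *
spot()
T=imaging.grab_frame("top");S=imaging.grab_frame("side")
a=cv2.resize(T[185:225,260:300,::-1],(400,400),interpolation=0);b=cv2.resize(S[273:313,270:310,::-1],(400,400),interpolation=0)
cv2.imwrite("pics/r2.png",np.hstack([a,b]))
```

```text
top [(np.float64(167.28077864766246), np.float64(0.1688520479354769), [279.2, 204.8], 20), (np.float64(166.84076880828775), np.float64(0.1668983348324468), [279.4, 204.7], 69)]
  need left cw rad 0.013 right cw rad -0.018
side [(np.float64(170.57631494154165), np.float64(0.16886421437583546), [291.3, 292.4], 7), (np.float64(171.60829877635706), np.float64(0.17238808332605343), [291.2, 292.7], 40)]
  need left cw rad -0.023 right cw rad 0.041
18.9 [461.2 -45.6 143.3] [1.000e-04 9.108e-01 4.129e-01 1.000e-04]
```

View pics/r2.png

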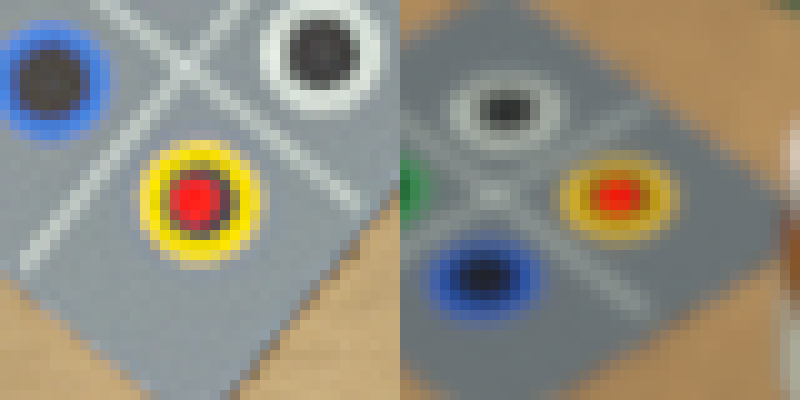

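The spot now sits centrally in the yellow ring: top crop (197,203), with dark all round. Next is the lever.

Request:
play_rows:
  motion:
    - {"dx": 0,"dy": 0,"dz": -0.04,"roll": 0}
    - {"dx": 0,"dy": 0,"dz": -0.08,"roll": 0}
    - {"dx": 0,"dy": 0,"dz": -0.12,"roll": 0}
    - {"dx": -0.004,"dy": 0.036,"dz": -0.12,"roll": -3}
    - {"dx": -0.009,"dy": 0.074,"dz": -0.12,"roll": -7}
    - {"dx": -0.014,"dy": 0.112,"dz": -0.12,"roll": -7}
    - {"dx": -0.018,"dy": 0.15,"dz": -0.12,"roll": -7}
    - {"dx": -0.023,"dy": 0.188,"dz": -0.12,"roll": -7}
    - {"dx": -0.028,"dy": 0.226,"dz": -0.12,"roll": -7}
    - {"dx": -0.033,"dy": 0.267,"dz": -0.12,"roll": -7}
    - {"dx": -0.033,"dy": 0.267,"dz": -0.12,"roll": -7}
    - {"dx": -0.033,"dy": 0.267,"dz": -0.12,"roll": -7}
  jaw: 0.0854

```text
time: 20.0
eef_pos: [640.4, -247.8, 260.6]
tcp_rot: [-0.002, 0.884, 0.467, -0.001]
ft_force: [0.3, 0.3, -0.1]
finger_gap: 0.999
grip_force: 0.0
```

Request:
play_rows:
  motion:
    - {"dx": 0,"dy": 0,"dz": 0,"roll": 0}
    - {"dx": 0,"dy": 0,"dz": 0,"roll": 0}
    - {"dx": 0,"dy": 0,"dz": 0,"roll": 0}
    - {"dx": 0,"dy": 0,"dz": 0,"roll": 0}
    - {"dx": 0,"dy": 0,"dz": 0,"roll": 0}
    - {"dx": 0,"dy": 0,"dz": 0,"roll": 0}
  jaw: 0.0

```text
time: 20.5
eef_pos: [640.1, -245.7, 264.2]
tcp_rot: [0.0, 0.884, 0.468, 0.0]
ft_force: [-0.1, 1.1, -0.3]
finger_gap: 0.144
grip_force: 0.0
```

Run:
```python
from h import *
spot()
S=imaging.grab_frame("side")
p,a=blob(S,(292,200,310,217),red);print(p,a,onz("side",p,114) if p is not None else 0)
cv2.imwrite("pics/s3.png",cv2.resize(S[110:310,230:390,::-1],None,fx=3,fy=3,interpolation=2))
```

```text
top [(np.float64(167.5151988553626), np.float64(0.16738804611279512), [279.2, 204.6], 19), (np.float64(167.13021187959433), np.float64(0.1683626451796906), [279.3, 204.7], 67)]
  need left cw rad -0.006 right cw rad -0.015
side [(np.float64(170.57631494154165), np.float64(0.16886421437583546), [291.3, 292.4], 7), (np.float64(171.60829877635706), np.float64(0.17238808332605343), [291.2, 292.7], 40)]
  need left cw rad -0.023 right cw rad 0.041
20.6 [ 640.1 -246.   263.8] [2.000e-04 8.837e-01 4.680e-01 2.000e-04]
[300.42857143 209.05714286] 35 [ 663.92126938 -214.09678237  114.        ]
```

View pics/s3.png

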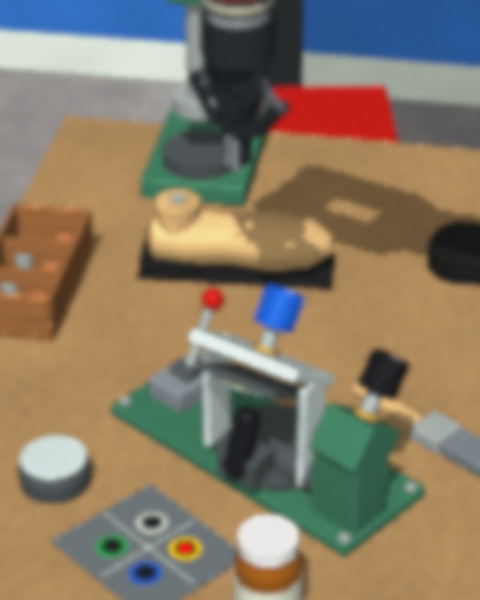

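The ball is unmoved at crop pixel (212,298), with the shut fingers above and behind it. I'll go down and push.

Request:
play_rows:
  motion:
    - {"dx": 0,"dy": 0,"dz": 0.04,"roll": 0}
    - {"dx": 0,"dy": 0,"dz": 0.08,"roll": 0}
    - {"dx": 0,"dy": 0,"dz": 0.12,"roll": 0}
    - {"dx": 0,"dy": 0,"dz": 0.15,"roll": 0}
    - {"dx": 0,"dy": 0,"dz": 0.159,"roll": 0}
    - {"dx": 0,"dy": 0,"dz": 0.159,"roll": 0}
    - {"dx": 0,"dy": 0,"dz": 0.159,"roll": 0}

```text
time: 21.23
eef_pos: [640.8, -246.6, 105.2]
tcp_rot: [0.0, 0.884, 0.468, 0.0]
ft_force: [1.2, -0.9, 1.0]
finger_gap: -0.002
grip_force: 0.0
```

Request:
play_rows:
  motion:
    - {"dx": 0.01,"dy": 0,"dz": 0,"roll": 0}
    - {"dx": 0.02,"dy": 0,"dz": 0,"roll": 0}
    - {"dx": 0.03,"dy": 0,"dz": 0,"roll": 0}
    - {"dx": 0.04,"dy": 0,"dz": 0,"roll": 0}
    - {"dx": 0.05,"dy": 0,"dz": 0,"roll": 0}
    - {"dx": 0.06,"dy": 0,"dz": 0,"roll": 0}
    - {"dx": 0.07,"dy": 0,"dz": 0,"roll": 0}
    - {"dx": 0.08,"dy": 0,"dz": 0,"roll": 0}
    - {"dx": 0.086,"dy": 0,"dz": 0,"roll": 0}
    - {"dx": 0.092,"dy": 0,"dz": 0,"roll": 0}
    - {"dx": 0.092,"dy": 0,"dz": 0,"roll": 0}

```text
time: 22.15
eef_pos: [692.3, -168.7, 103.7]
tcp_rot: [-0.001, 0.884, 0.468, 0.0]
ft_force: [-0.3, 0.8, 0.7]
finger_gap: -0.002
grip_force: 0.0
```

Request:
play_rows:
  motion:
    - {"dx": 0.004,"dy": 0,"dz": 0,"roll": 0}
    - {"dx": 0.008,"dy": 0,"dz": 0,"roll": 0}
    - {"dx": 0.01,"dy": 0,"dz": 0,"roll": 0}
    - {"dx": 0.01,"dy": 0,"dz": 0,"roll": 0}

```text
time: 22.48
eef_pos: [697.7, -161.7, 104.2]
tcp_rot: [-0.0, 0.884, 0.468, 0.0]
ft_force: [0.0, -0.4, -0.4]
finger_gap: -0.001
grip_force: 0.0
```

Run:
```python
from h import *
spot()
for n,b in(("side",(280,195,325,250)),("top",(350,165,400,215))):
    p,a=blob(imaging.grab_frame(n),b,red)
    if p is not None: d=onz(n,p,116)[:2]-O;print(n,p,a,d@ex,d@ey)
```

```text
top [(np.float64(167.5151988553626), np.float64(0.16738804611279512), [279.2, 204.6], 19), (np.float64(166.89752932151282), np.float64(0.16904898397038468), [279.4, 204.8], 67)]
  need left cw rad -0.011 right cw rad -0.025
side [(np.float64(169.78831672003363), np.float64(0.16748195692284704), [291.4, 292.2], 8), (np.float64(171.60829877635706), np.float64(0.17238808332605343), [291.2, 292.7], 40)]
  need left cw rad -0.033 right cw rad 0.073
22.5833 [ 697.7 -162.   104.5] [0.000e+00 8.838e-01 4.678e-01 2.000e-04]
side [282.31578947 219.78947368] 38 33.15307509061571 -144.1482143385037
top [356.35 174.2 ] 20 37.447619918998335 -139.08222990795346
```

Request:
play_rows:
  motion:
    - {"dx": 0.002,"dy": 0,"dz": 0,"roll": 0}
    - {"dx": 0.004,"dy": 0,"dz": 0,"roll": 0}
    - {"dx": 0.006,"dy": 0,"dz": 0,"roll": 0}
    - {"dx": 0.006,"dy": 0,"dz": 0,"roll": 0}

```text
time: 23.02
eef_pos: [699.4, -159.3, 104.2]
tcp_rot: [0.001, 0.884, 0.468, -0.003]
ft_force: [-4.4, -6.4, 2.3]
finger_gap: -0.001
grip_force: 3.5
```

The reaction is about 8 N against the 1 N the lever needs to move, so it is at its stop. I'll back off and rise.

Request:
play_rows:
  motion:
    - {"dx": -0.02,"dy": 0,"dz": 0,"roll": 0}
    - {"dx": -0.04,"dy": 0,"dz": 0,"roll": 0}
    - {"dx": -0.06,"dy": 0,"dz": -0.03,"roll": 0}
    - {"dx": -0.08,"dy": 0,"dz": -0.06,"roll": 0}
    - {"dx": -0.1,"dy": 0,"dz": -0.1,"roll": 0}
    - {"dx": -0.1,"dy": 0,"dz": -0.14,"roll": 0}
    - {"dx": -0.1,"dy": 0,"dz": -0.16,"roll": 0}
    - {"dx": -0.1,"dy": 0,"dz": -0.16,"roll": 0}
    - {"dx": -0.1,"dy": 0,"dz": -0.16,"roll": 0}

```text
time: 23.77
eef_pos: [646.2, -240.2, 267.7]
tcp_rot: [0.002, 0.884, 0.468, 0.002]
ft_force: [0.2, 0.7, -0.6]
finger_gap: 0.0
grip_force: 0.0
```

Run:
```python
from h import *
spot()
for n,b in(("side",(270,195,325,250)),("top",(340,155,400,215))):
    im=imaging.grab_frame(n);p,a=blob(im,b,red)
    if p is not None: d=onz(n,p,116)[:2]-O;print(n,p,a,d@ex,d@ey)
    if n=="side": cv2.imwrite("pics/s4.png",cv2.resize(im[110:320,220:400,::-1],None,fx=2.8,fy=2.8,interpolation=2))
```

```text
top [(np.float64(167.84662837484555), np.float64(0.16695831629261312), [279.1, 204.6], 18), (np.float64(167.24127690313165), np.float64(0.16920954279300582), [279.3, 204.8], 67)]
  need left cw rad -0.015 right cw rad -0.024
side [(np.float64(170.57631494154165), np.float64(0.16886421437583546), [291.3, 292.4], 7), (np.float64(171.60829877635706), np.float64(0.17238808332605343), [291.2, 292.7], 40)]
  need left cw rad -0.023 right cw rad 0.041
23.8667 [ 644.2 -239.   262.8] [-1.000e-03  8.837e-01  4.680e-01 -5.000e-04]
side [281.33333333 220.41025641] 39 37.65285302370948 -143.96442412331731
top [358.32835821 173.13432836] 67 34.88037786360182 -144.22328738880842
```

View pics/s4.png

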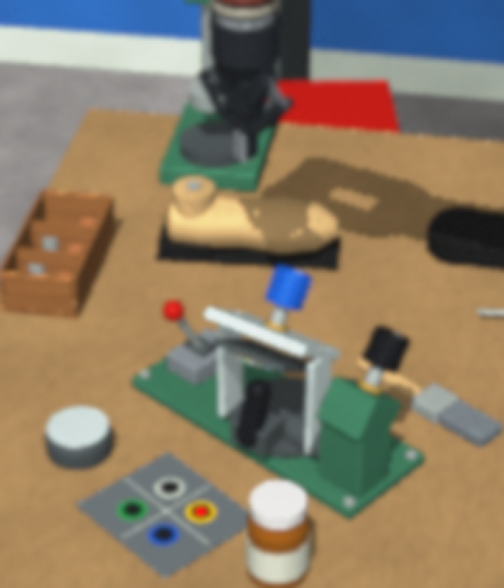

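The lever now leans to the board side, with the ball at crop pixel (173,311) after about 87 mm of travel. The spot is in the yellow ring at (201,511), and nothing else has moved.

```bash
python3 -c "
from rig import hand_in;print(hand_in())"
```

```text
the job is handed in; nothing more can be done
None
```

I handed the job in at about 24 s: the red spot sits centred in the yellow ring's dark middle, the clamp lever was then pushed over to its stop on the board side, and the bystanders in the final side view were undisturbed.

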